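# Open the paddle-latched fixture box and seat the bar under its lips

### The job

Lift the red paddle to release the latch of the blue-lidded fixture box and swing the lid up until it stands open on its own, at or past upright. Then lay the brown steel bar on the floor of the box in its open half, let go of it, take it again near its end and slide it under the yellow retaining lips until it is fully home against the end wall. Leave the white cup and the orange magnet where they are.

Things in the scene. Friction and masses are not known exactly. Their poses are not given: they have to be found in the camera images.
- fixture_box: Fixed grey steel box under a blue lid, 176 mm (x) by 273 mm (y) by 60 mm high, walls 4 mm, floor top 6 mm above its underside. Origin: centre of its underside, on the bench; x to the hinge at the back, y along its length to the robot's left, z up; turned up to 0.12 rad. Inside it is free from x = -84 to +82 mm in the open half, y = -37 to +132 mm; the pocket fills y = -132 to -37 mm.
- pocket_mouth (a point): Middle of the mouth of the undercut pocket at the box's -y end, at the box's x = -29, y = -37.5, z = 26 mm; axes as the box. The pocket runs 95 mm from here along -y to the end wall, 48 mm wide between dark steel guides flared at the mouth, roofed by two yellow lips (underside 49, top 57 mm above the box's underside, 20 mm slot between them).
- pocket_home (a point): Where the bar's centre is when fully home (bar along the box's y, end against the end wall): box's x = -29, y = -57.5, z = 26 mm; axes as the box. 55 mm of the bar then still stick out of the lips.
- open_half (a point): Where the bar's centre is when it lies along y in the middle of the open half, in line with the pocket and 10 mm clear at both ends: box's x = -29, y = +47.5, z = 26 mm; axes as the box. The front wall's inside is 55 mm from this line: do not open the fingers too wide here.
- lid (a joint): Angle of the blue lid (277 mm wide, 215 mm deep), rad: 0 shut, 1.57 upright, 1.9 fully back. Held shut by the pawl under the paddle until the paddle has been lifted about 0.25 rad. The hinge is stiff: the lid stays wherever it is left (about 6 N at the paddle lifts it).
- lid_hinge (a point): Middle of the lid's hinge line, which is parallel to the box's y; at x = +86, z = +62 mm in the box's frame.
- paddle (a joint): Angle of the red paddle against the lid, rad: 0 rest, 0.40 fully lifted (stop). Its outer end rises as it grows; a light spring (1 to 4 N at the grip) brings it back. It turns on a pin parallel to the box's y, 188 mm in front of the lid hinge and 10 mm above it when shut.
- paddle_grip (a point): Grip point of the red paddle (79 mm long, 44 mm wide in y, 12 mm thick): mid width and thickness, 57 mm in front of its pin, 17 mm from its outer end, 74 mm above the bench when shut. The outer 50 mm have free air beneath and beside: pinch it across its width from above (it pivots in the grip) or lift it from below. Paddle at its stop, lid shut: 240 mm in front of, 34 mm above lid_hinge.
- bar_center (a point): Centre of the loose rust-brown square steel bar (an offcut of square tube), 150 mm long (its y) by 40 mm by 40 mm, about 0.35 to 0.65 kg, lying on the bench to the left of the box, roughly pointing away from the robot; its two ends are alike.
- cup: White enamel cup, 69 mm across, 91 mm high, standing at the right front; origin under it. Bystander.
- magnet: Orange triangular welding magnet, 65 mm by 65 mm by 15 mm, lying in front of the bar; origin under its middle. Bystander.

How it is judged:
By the outcome, as a careful person would: the job done as asked, in the order asked, and still so for the second after the job is handed in, with the robot touching nothing.
It also fails if it takes over 72 s, if anything falls off the work surface, if the arm or the gripper's body presses on something with over 40 N, if the wrist force passes 120 N, or if a joint passes its speed limit or range.

### The arm

A 6-joint arm with a two-finger parallel gripper is mounted at the origin on a cart in front of the work surface, level with it; the furniture and walls round the work are solid. World frame = base frame: x ahead of the robot, y to its left, z up, the work surface at z = 0. Lengths are in m, angles in rad, forces in N, time in s.
With the tool pointing down it reaches from about 0.35 to 0.775 m from the base axis. Payload 5.5 kg.
Tool frame: the origin (TCP) lies on the centre line of the jaws, within the pads' length; the fingertips stand 11 mm ahead of it and the grasp point (between the pads) lies 8 mm behind it (env.tip_reach is the distance from the TCP to the fingertips, in m); z points along the fingers, x is the direction in which the jaws open and shut, and the axes are right-handed (so a half turn about z gives the same grasp; the last joint's range is limited). The gripper opens to 85 mm and grips with 20 to 120 N. Pads are 22 mm wide; open, the fingers measure 114 mm over their backs; the gripper's body (76 mm by 85 mm) begins 54 mm behind the grasp point. The pads swing forward as they close: fully open they stand 13 mm farther back than shut.
Start: joints at [-1.307, 0.313, 0.046, 1.304, 0, 1.431], TCP at [0.226, -0.529, 0.242] pointing down, gripper open.
Joint ranges: [-2.76, 2.76], [-0.86, 1.69], [-1.03, 1.26], [-2.2, 2.34], [-1.47, 1.5], [-3.14, 3.14]. Speed limits (rad/s): [2.57, 2.57, 3.14, 3.14, 3.14, 3.14].

### API

Orientations are given as a unit quaternion [w, x, y, z].
In Python, from workcell import env gives the robot as it stands.
- The arm moves only by the tool carry_out, never from a script. Its argument "moves" is one flat list of numbers, 7 for each row, row after row: the gripper command: -1 is shut, 1 is fully open, values between are in proportion, then the shift along the tool's x, y, z in m, then the turn, a rotation vector about the tool's x, y, z in degrees. A call has exactly 5 rows; each row shifts and turns the pose as measured when the row begins, along the tool's axes as they then stand; what a row does not reach is not made up. A row lasts 1/8 s, in which the tool goes at most 62.5 mm and 10.7 degrees, less where a joint would pass 70% of its speed; a pose out of reach is approached as far as the arm can. A call is refused whole if a number of a shift passes 0.0625 or a number of a turn 10.7, either way. A call with a gripper value outside its range is refused whole. The fingers move at their own pace and stop on an object; "squeeze" is the grip in N (left out, the last holds). Time passes only in rows, so rows that do not move let the fingers close, or fill a call up. It gives the time, the measured TCP pose, the force and the opening at its end, in the units of the state.
- env.get_state(): the state, without advancing time (a new reading comes with each control period).
- env.read_camera(name): name is "scene" or "top" or "wrist"; returns the picture (384x512x3 uint8, red, green, blue); there is no depth.
- env.calibration(name): a dict with "camera_matrix" (3x3 intrinsics, pixels), "rvec" (rotation vector, rad) and "tvec" (3), from world to camera coordinates, as OpenCV has them; the wrist camera has in their place "hand_eye" (4x4, takes a point from camera to tool coordinates, whose origin is the TCP and whose axes are the tool frame's). Camera axes: x right, y down, z forward; pixel columns grow to the right and rows downward; lengths in m; the calibration is good to about 2 mm. A picture is of the moment at which its call begins: read the wrist's pose just before it. calibration takes no time and is no camera call.
- env.hand_in(): hands the job in, once; it reports no verdict.
The state is a dict: "clock": time; "joint_pos": joint angles; "qvel": joint speeds; "tau": joint torques, N m; "tcp_pos": TCP position; "orientation": TCP orientation; "wrist_force": force on the tool from outside, world axes, zero at the start; "ft_torque": the same for the moment, N m; "finger_gap": finger opening in m.
Only numpy, scipy, OpenCV 4.12 (cv2) and the standard library are available. Lean on these libraries where they do the work, as an engineer would, in place of code of your own. Each camera call takes 0.05 s, during which the arm holds its last target. There are 200 camera calls.

## Working session

There is one attempt and no reset: what is moved stays moved. The work goes in short steps, Python scripts to look and compute and a tool call to move; the robot and the scene stay as the last step left them, time stands still between calls to the robot, and variables do not carry over. Pictures are saved under pics/ and viewed, about 8 in all and at most 12, crops included, and the job is handed in when it is done.

Besides the shell and the picture viewer there is one more tool, called as name(argument=value, ...), one argument or row to a line, values as JSON. carry_out: Moves the arm, as the interface text tells. Its arguments: {"type":"object","properties":{"moves":{"type":"array"},"squeeze":{"type":"number"}},"required":["moves"]}

```bash
ls; mkdir -p pics; python3 - <<'E'
from workcell import env
import cv2,numpy as np
s=env.get_state()
for k,v in s.items(): print(k,np.round(v,3))
for n in("scene","top"):
    im=env.read_camera(n); cv2.imwrite(f"pics/{n}0.png",im[...,::-1])
    c=env.calibration(n); print(n,c)
print(env.calibration("wrist"))
a=[cv2.imread(f"pics/{n}0.png") for n in("scene","top")]
cv2.imwrite("pics/both0.png",cv2.resize(np.vstack(a),(800,1200))[:600*2]) 
E
```

```text
pics
clock 0.0
joint_pos [-1.307  0.314  0.045  1.304  0.     1.431]
qvel [-0.    -0.     0.001 -0.    -0.001  0.001]
tau [ 4.0000e-03 -4.8063e+01  2.9853e+01  2.0000e-02  0.0000e+00  0.0000e+00]
tcp_pos [ 0.226 -0.528  0.241]
orientation [-0.001  0.835 -0.551 -0.001]
wrist_force [-0.054  0.117  0.444]
ft_torque [-0.051 -0.005 -0.035]
finger_gap 0.085
scene {'camera_matrix': array([[372.99489091,   0.        , 260.39156438],
       [  0.        , 372.99489091, 194.88151406],
       [  0.        ,   0.        ,   1.        ]]), 'rvec': array([ 0.89824655, -2.36510723,  1.23788586]), 'tvec': array([0.37962323, 0.25391669, 0.74588223])}
top {'camera_matrix': array([[353.26675935,   0.        , 260.89182909],
       [  0.        , 353.26675935, 195.57892342],
       [  0.        ,   0.        ,   1.        ]]), 'rvec': array([ 2.16200763, -2.05141821,  0.21819683]), 'tvec': array([-0.03864337,  0.53810047,  0.8629046 ])}
{'camera_matrix': array([[294.65385208,   0.        , 258.66814532],
       [  0.        , 294.65385208, 196.34872538],
       [  0.        ,   0.        ,   1.        ]]), 'hand_eye': array([[ 9.99998741e-01, -1.19214631e-03, -1.04708053e-03,
        -3.51700000e-04],
       [ 1.43469271e-03,  9.61214627e-01,  2.75797722e-01,
        -6.91240755e-02],
       [ 6.77677887e-04, -2.75798877e-01,  9.61215127e-01,
        -1.33206368e-01],
       [ 0.00000000e+00,  0.00000000e+00,  0.00000000e+00,
         1.00000000e+00]])}
```

View pics/scene0.png

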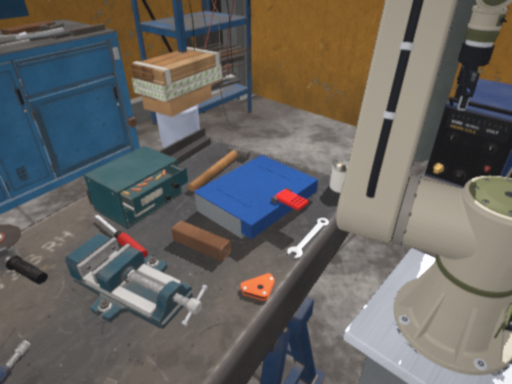

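View pics/top0.png

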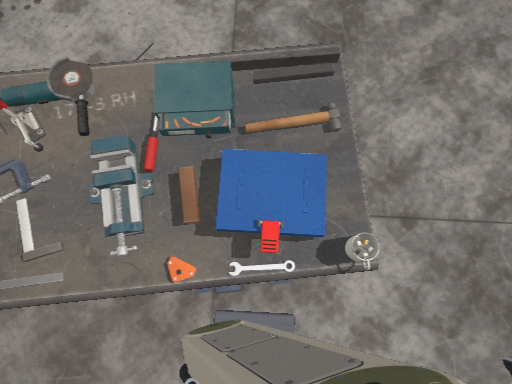

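The scene view shows the bar at about (203,240), the paddle at (290,200) and the magnet at (258,287). In the top view the lid spans (217..327, 149..236), the paddle is at (270,237) and the bar at (190,195).

```bash
cat > h.py <<'E'
from workcell import env
import cv2,numpy as np
from scipy.spatial.transform import Rotation as R
def cam(n,s=None):
    c=env.calibration(n); K=c["camera_matrix"]
    if n=="wrist":
        q=s["orientation"]; T=np.eye(4); T[:3,:3]=R.from_quat(np.r_[q[1:],q[0]]).as_matrix(); T[:3,3]=s["tcp_pos"]
        T=T@c["hand_eye"]
    else:
        r=R.from_rotvec(c["rvec"]).as_matrix(); T=np.eye(4); T[:3,:3]=r.T; T[:3,3]=-r.T@c["tvec"]
    return K,T
def cast(px,z,K,T):
    px=np.atleast_2d(px).astype(float); d=np.c_[px,np.ones(len(px))]@np.linalg.inv(K).T@T[:3,:3].T
    o=T[:3,3]; return o+d*((z-o[2])/d[:,2])[:,None]
def proj(P,K,T):
    p=(np.atleast_2d(P)-T[:3,3])@T[:3,:3]@K.T; return p[:,:2]/p[:,2:]
def blob(im,lo,hi,roi=None):
    h=cv2.cvtColor(im,cv2.COLOR_RGB2HSV); m=cv2.inRange(h,lo,hi)
    if roi: 
        k=np.zeros_like(m); x0,y0,x1,y1=roi; k[y0:y1,x0:x1]=255; m&=k
    c=max(cv2.findContours(m,cv2.RETR_EXTERNAL,cv2.CHAIN_APPROX_NONE)[0],key=cv2.contourArea); return c[:,0]
def rect(P):
    (cx,cy),(w,h),a=cv2.minAreaRect((P[:,:2]*1000).astype(np.float32)); 
    b=cv2.boxPoints(((cx,cy),(w,h),a)); return np.round([cx,cy,w,h,a],1),np.round(b)
def rgb(f): return cv2.imread(f)[...,::-1].copy()
def state():
    s=env.get_state(); q=s["orientation"]; m=R.from_quat(np.r_[q[1:],q[0]]).as_matrix()
    print("t",np.round(s["clock"],2),"tcp",np.round(np.array(s["tcp_pos"])*1000,1),"F",np.round(s["wrist_force"],1),"gap",np.round(s["finger_gap"]*1000,1));print(np.round(m,3));return s
def look(n,f):
    s=env.get_state(); im=env.read_camera(n); cv2.imwrite(f,im[...,::-1]); return s,im
E
python3 - <<'E'
from h import *
im=rgb("pics/top0.png");K,T=cam("top"); print("campos",T[:3,3])
for nm,lo,hi,roi,z in [("lid",(108,150,60),(125,255,255),(205,140,340,245),.070),("paddle",(0,170,120),(8,255,255),(250,210,290,260),.080),("bar",(5,80,50),(15,200,200),(165,155,215,230),.040),("magnet",(3,180,150),(15,255,255),(150,250,210,290),.015)]:
    c=blob(im,lo,hi,roi); print(nm,cv2.boundingRect(c),cv2.contourArea(c)); P=cast(c+0.5*0,z,K,T); r,b=rect(P); print(r,b.tolist())
print(cast([(362,250)],.09,K,T))
E
```

```text
campos [ 0.34633543 -0.02028003  0.95670804]
lid (216, 149, 110, 88) 8116.5
[549.4 -38.  273.6 215.8  89.5] [[440.0, -174.0], [656.0, -176.0], [659.0, 98.0], [443.0, 100.0]]
paddle (261, 221, 18, 32) 476.0
[432.4 -37.3  76.6  42.2   2.4] [[393.0, -18.0], [395.0, -60.0], [472.0, -57.0], [470.0, -15.0]]
bar (179, 167, 21, 57) 865.5
[535.6 181.2 155.   44.2  11.3] [[455.0, 188.0], [464.0, 144.0], [616.0, 175.0], [607.0, 218.0]]
magnet (174, 260, 18, 15) 60.0
[351.3 183.5  48.6  26.8  40.4] [[324.0, 178.0], [341.0, 157.0], [378.0, 189.0], [361.0, 209.0]]
[[ 0.41020123 -0.26308516  0.09      ]]
```

```bash
cat >> h.py <<'E'
def down(deg,pitch=0):  # tool z down, tool x heading deg; pitch: turn about tool x
    return R.from_euler('Z',deg,degrees=True)*R.from_euler('X',180+pitch,degrees=True)
def plan(p,Rt,n=5,show=True):
    s=env.get_state(); q=s["orientation"]; R0=R.from_quat(np.r_[q[1:],q[0]]); p0=np.array(s["tcp_pos"]); p=np.array(p)
    rv=(R0.inv()*Rt).as_rotvec(); out=[]
    for i in range(n):
        Ri=R0*R.from_rotvec(rv*i/n); out.append(np.r_[np.round(Ri.inv().apply((p-p0)/n),4),np.round(np.degrees(rv/n),1)])
    print("total tool shift",np.round(R0.inv().apply(p-p0)*1000,1),"turn",np.round(np.degrees(rv),1)); print(np.array(out))
E
python3 - <<'E'
from h import *
plan([.43,-.04,.25],down(-90),10)
E
```

```text
total tool shift [-368.8 -379.7   -7.8] turn [ 0.   0.1 23.1]
[[-3.69e-02 -3.80e-02 -8.00e-04  0.00e+00  0.00e+00  2.30e+00]
 [-3.84e-02 -3.64e-02 -8.00e-04  0.00e+00  0.00e+00  2.30e+00]
 [-3.98e-02 -3.49e-02 -8.00e-04  0.00e+00  0.00e+00  2.30e+00]
 [-4.12e-02 -3.32e-02 -8.00e-04  0.00e+00  0.00e+00  2.30e+00]
 [-4.25e-02 -3.15e-02 -8.00e-04  0.00e+00  0.00e+00  2.30e+00]
 [-4.37e-02 -2.98e-02 -8.00e-04  0.00e+00  0.00e+00  2.30e+00]
 [-4.49e-02 -2.80e-02 -8.00e-04  0.00e+00  0.00e+00  2.30e+00]
 [-4.60e-02 -2.62e-02 -8.00e-04  0.00e+00  0.00e+00  2.30e+00]
 [-4.70e-02 -2.43e-02 -8.00e-04  0.00e+00  0.00e+00  2.30e+00]
 [-4.80e-02 -2.24e-02 -8.00e-04  0.00e+00  0.00e+00  2.30e+00]]
```

carry_out(
  moves=[1,-0.037,-0.038,-0.001,0,0,2.3,1,-0.038,-0.036,-0.001,0,0,2.3,1,-0.04,-0.035,-0.001,0,0,2.3,1,-0.041,-0.033,-0.001,0,0,2.3,1,-0.043,-0.032,-0.001,0,0,2.3],
  squeeze=60,
)

```text
clock: 0.72
tcp_pos: [0.3293, -0.2802, 0.2437]
orientation: [-0.002, 0.771, -0.637, -0.002]
wrist_force: [0.8, 0.0, 0.0]
finger_gap: 0.085
```

carry_out(
  moves=[1,-0.044,-0.03,-0.001,0,0,2.3,1,-0.045,-0.028,-0.001,0,0,2.3,1,-0.046,-0.026,-0.001,0,0,2.3,1,-0.047,-0.024,-0.001,0,0,2.3,1,-0.048,-0.022,-0.001,0,0,2.3],
)

```text
clock: 1.35
tcp_pos: [0.4357, -0.0285, 0.2492]
orientation: [0.001, -0.7, 0.714, 0.003]
wrist_force: [0.8, -0.7, 0.5]
finger_gap: 0.0853
```

```bash
python3 - <<'E'
from h import *
state()
plan([.43,-.04,.25],down(-90),5)
E
```

```text
t 1.35 tcp [435.7 -28.5 249.2] F [ 0.8 -0.7  0.5] gap 85.3
[[-0.02  -1.    -0.002]
 [-1.     0.02   0.006]
 [-0.006  0.002 -1.   ]]
total tool shift [11.6  5.5 -0.9] turn [ 0.1  0.3 -1.1]
[[ 0.0023  0.0011 -0.0002  0.      0.1    -0.2   ]
 [ 0.0023  0.0011 -0.0002  0.      0.1    -0.2   ]
 [ 0.0023  0.0011 -0.0002  0.      0.1    -0.2   ]
 [ 0.0023  0.0011 -0.0002  0.      0.1    -0.2   ]
 [ 0.0023  0.0011 -0.0002  0.      0.1    -0.2   ]]
```

```bash
python3 - <<'E'
from h import *
look("wrist","pics/w0.png"); look("wrist","pics/w0.png")
s,im=look("wrist","pics/w1.png"); state()
np.save("s1.npy",np.r_[s["tcp_pos"],s["orientation"]])
E
```

```text
t 1.5 tcp [435.7 -27.9 249. ] F [-0.2 -0.2  0.6] gap 85.3
[[-0.013 -1.    -0.002]
 [-1.     0.013  0.006]
 [-0.006  0.003 -1.   ]]
```

View pics/w1.png

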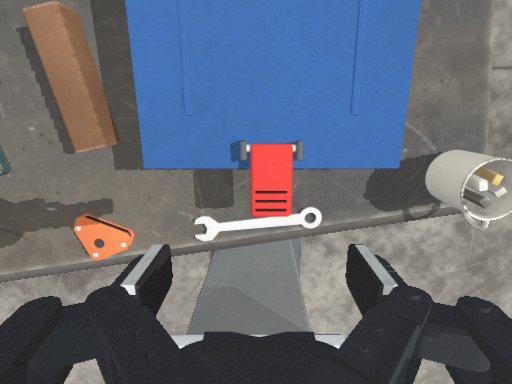

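The wrist view shows the paddle at (250..292, 143..217), the lid's front edge along row 168 and the bar at the upper left around (75,80). The cup (468,185) and magnet (103,235) are well clear.

```bash
python3 - <<'E'
from h import *
v=np.load("s1.npy"); K,T=cam("wrist",dict(tcp_pos=v[:3],orientation=v[3:])); im=rgb("pics/w1.png")
c=blob(im,(108,150,60),(125,255,255))
P=cast(c,.070,K,T)*1000
def line(sel,ax):
    v=cv2.fitLine(P[sel][:,:2].astype(np.float32),cv2.DIST_HUBER,0,.01,.01).ravel(); v[:2]*=np.sign(v[ax]); print(sel.sum(),np.round(v,1),"ang deg",np.round(np.degrees(np.arctan2(v[1],v[0])),2))
x,y=c.T
line((y>160)&(((x>150)&(x<240))|((x>302)&(x<395))),1)
line((x<150)&(y>5)&(y<160),0); line((x>395)&(y>5)&(y<160),0)
c=blob(im,(0,190,120),(7,255,255),(240,130,310,225)); print("paddle",cv2.boundingRect(c)); P2=cast(c,.080,K,T); r,b=rect(P2);print(r,b.tolist())
P=P2*1000; x,y=c.T
line((x<262)&(y>165)&(y<205),0); line((x>282)&(y>165)&(y<205),0)
it=rgb("pics/top0.png");Kt,Tt=cam("top")
c=blob(it,(108,150,60),(125,255,255),(205,140,340,245)); P=cast(c,.070,Kt,Tt)*1000; x,y=c.T
line((y<158)&(x>230)&(x<320),1); line((y>225)&(((x>222)&(x<255))|((x>285)&(x<320))),1)
line((x<225)&(y>160)&(y<222),0); line((x>320)&(y>162)&(y<228),0)
E
```

```text
184 [  0.    1.  447.8 -55.4] ang deg 89.32
160 [  1.   -0.  536.2  97.5] ang deg -0.55
193 [   1.    -0.   498.8 -173.2] ang deg -0.59
paddle (251, 176, 2, 3)
[439.5 -17.    1.    2.1  88.9] [[438.0, -18.0], [441.0, -18.0], [441.0, -17.0], [438.0, -16.0]]
4 [  1.   -0.  439.4 -17.3] ang deg -1.37Traceback (most recent call last):
  File "<stdin>", line 12, in <module>
  File "<stdin>", line 6, in line
cv2.error: OpenCV(4.12.0) /io/opencv/modules/imgproc/src/linefit.cpp:50: error: (-215:Assertion failed) count > 0 in function 'fitLine2D_wods'
```

```bash
python3 - <<'E'
from h import *
v=np.load("s1.npy"); K,T=cam("wrist",dict(tcp_pos=v[:3],orientation=v[3:])); im=rgb("pics/w1.png")
im2=im.copy(); im2=im[...,::-1].copy() # swap R,B: red->blue hue 120
c=blob(im2,(112,190,120),(128,255,255),(240,130,310,225)); print("paddle",cv2.boundingRect(c),cv2.contourArea(c)); r,b=rect(cast(c,.080,K,T));print(r,b.tolist())
c=blob(im,(108,150,60),(125,255,255));P=cast(c,.064,K,T)*1000;x,y=c.T
print("lid sides y at x=450..",P[(x<150)&(y>150)].mean(0),P[(x>395)&(y>150)].mean(0),"front",P[(y>165)].mean(0))
c=blob(im,(4,80,50),(15,220,220),(0,0,125,160)); print("bar",cv2.boundingRect(c),cv2.contourArea(c)); a=cv2.approxPolyDP(c,3,True)[:,0]; print(a.tolist()); print(np.round(cast(a,.040,K,T)*1000).tolist())
it=rgb("pics/top0.png");Kt,Tt=cam("top")
c=blob(it,(108,150,60),(125,255,255),(205,140,340,245)); P=cast(c,.064,Kt,Tt)*1000; x,y=c.T
print("back",P[(y<158)&(x>230)&(x<320)].mean(0),"front",P[(y>225)&(((x>222)&(x<255))|((x>285)&(x<320)))].mean(0),"L",P[(x<225)&(y>160)&(y<222)].mean(0),"R",P[(x>320)&(y>162)&(y<228)].mean(0))
E
```

```text
paddle (251, 176, 2, 3) 1.0
[439.5 -17.    1.    2.1  88.9] [[438.0, -18.0], [441.0, -18.0], [441.0, -17.0], [438.0, -16.0]]
lid sides y at x=450.. [455.27430964 100.02945092  64.        ] [ 453.47780565 -175.43517572   64.        ] front [446.97036196 -37.51490401  64.        ]
bar (22, 1, 98, 151) 7189.5
[[23, 9], [75, 151], [119, 142], [77, 13], [55, 1]]
[[610.0, 216.0, 40.0], [464.0, 189.0, 40.0], [474.0, 136.0, 40.0], [605.0, 161.0, 40.0], [616.0, 181.0, 40.0]]
back [657.73603733 -40.30991411  64.        ] front [444.00552096 -43.01518649  64.        ] L [544.87046242  98.19689732  64.        ] R [ 548.63208718 -174.26857378   64.        ]
```

```bash
python3 - <<'E'
from h import *
v=np.load("s1.npy"); K,T=cam("wrist",dict(tcp_pos=v[:3],orientation=v[3:])); im=rgb("pics/w1.png")
print(im[165,270],im[180,270])
m=((im[...,0]>130)&(im[...,1]<70)&(im[...,2]<80)).astype(np.uint8); m[:130]=0;m[225:]=0;m[:,:240]=0;m[:,310:]=0
m=cv2.morphologyEx(m,cv2.MORPH_CLOSE,np.ones((7,7)))
c=max(cv2.findContours(m,0,1)[0],key=cv2.contourArea)[:,0]; print(cv2.boundingRect(c)); r,b=rect(cast(c,.080,K,T));print(r,b.tolist())
E
```

```text
[251  83  76] [251  82  76]
(250, 144, 38, 72)
[435.4 -34.8  76.8  39.    0.6] [[397.0, -16.0], [397.0, -55.0], [474.0, -54.0], [474.0, -15.0]]
```

```bash
python3 - <<'E'
from h import *
plan([.412,-.0375,.125],down(-90.6),5)
E
```

```text
total tool shift [ 10.7  23.3 124. ] turn [ 0.1  0.4 -0.1]
[[ 0.0021  0.0047  0.0248  0.      0.1    -0.    ]
 [ 0.0021  0.0047  0.0248  0.      0.1    -0.    ]
 [ 0.0021  0.0047  0.0248  0.      0.1    -0.    ]
 [ 0.002   0.0047  0.0248  0.      0.1    -0.    ]
 [ 0.002   0.0047  0.0248  0.      0.1    -0.    ]]
```

carry_out(
  moves=[1,0.002,0.005,0.025,0,0.1,0,1,0.002,0.005,0.025,0,0.1,0,1,0.002,0.005,0.025,0,0.1,0,1,0.002,0.004,0.025,0,0.1,0,1,0.002,0.004,0.022,0,0,0],
)

```text
clock: 2.12
tcp_pos: [0.411, -0.0416, 0.1241]
orientation: [-0.002, -0.701, 0.713, -0.001]
wrist_force: [0.2, -0.4, -0.2]
finger_gap: 0.0852
```

```bash
python3 - <<'E'
from h import *
state()
s,im=look("wrist","pics/w2.png")
plan([.412,-.0375,.066],down(-90.6),5)
E
```

```text
t 2.12 tcp [411.  -41.6 124.1] F [ 0.2 -0.4 -0.2] gap 85.2
[[-0.016 -1.    -0.001]
 [-1.     0.016 -0.003]
 [ 0.003  0.001 -1.   ]]
total tool shift [-3.9 -3.6 55.6] turn [ 0.3 -0.1 -0.4]
[[-0.0008 -0.0007  0.0111  0.1    -0.     -0.1   ]
 [-0.0008 -0.0007  0.0111  0.1    -0.     -0.1   ]
 [-0.0008 -0.0007  0.0111  0.1    -0.     -0.1   ]
 [-0.0008 -0.0007  0.0111  0.1    -0.     -0.1   ]
 [-0.0008 -0.0007  0.0111  0.1    -0.     -0.1   ]]
```

View pics/w2.png

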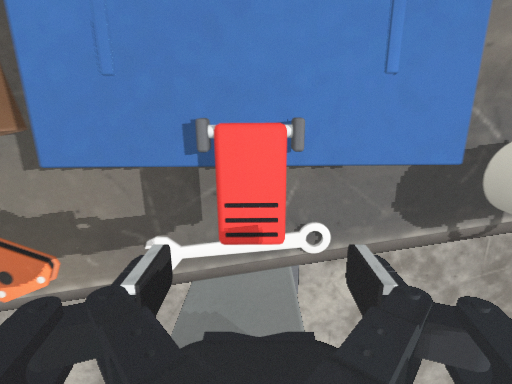

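The paddle sits centred at column 251, slightly left of the jaw centre (about 260), which agrees with the planned 4 mm shift.

carry_out(
  moves=[1,-0.001,-0.001,0.013,0.1,0,-0.1,1,-0.001,-0.001,0.013,0.1,0,-0.1,1,-0.001,-0.001,0.013,0,0,0,1,-0.001,0,0.013,0,0,0,1,0,0,0.005,0,0,0],
)

```text
clock: 2.8
tcp_pos: [0.4111, -0.0399, 0.0624]
orientation: [-0.002, -0.701, 0.713, 0.0]
wrist_force: [-0.2, -0.7, 0.2]
finger_gap: 0.0849
```

carry_out(
  moves=[-1,0,0,0,0,0,0,-1,0,0,0,0,0,0,-1,0,0,0,0,0,0,-1,0,0,0,0,0,0,-1,0,0,0,0,0,0],
  squeeze=50,
)

```text
clock: 3.42
tcp_pos: [0.411, -0.0369, 0.0634]
orientation: [0.001, -0.701, 0.713, 0.002]
wrist_force: [0.4, -1.2, -3.6]
finger_gap: 0.0431
```

```bash
python3 - <<'E'
from h import *
state()
E
```

```text
t 3.42 tcp [411.  -36.9  63.4] F [ 0.4 -1.2 -3.6] gap 43.1
[[-0.018 -1.    -0.002]
 [-1.     0.018  0.004]
 [-0.004  0.002 -1.   ]]
```

```bash
cat >> h.py <<'E'
HX,HZ=.657,.062
def arc(phis,pitches,pre=()):
    s=env.get_state(); q=s["orientation"]; Rc=R.from_quat(np.r_[q[1:],q[0]]); p=np.array(s["tcp_pos"])
    g=p-.008*Rc.as_matrix()[:,2]; print("grasp",np.round(g*1000,1),"phi",np.round(np.degrees(np.arctan2(g[2]-HZ,HX-g[0])),1),"r",np.round(np.hypot(g[2]-HZ,HX-g[0])*1000,1),"F",np.round(s["wrist_force"],1),"t",np.round(s["clock"],2),"gap",np.round(s["finger_gap"]*1000,1))
    pts=[np.array(a) for a in pre]+[np.array([HX-.2424*np.cos(np.radians(f)),.062+.2424*np.sin(np.radians(f))]) for f in phis]
    for a,pt in zip(pts,pitches):
        Rn=down(-90.6,pt); pn=np.array([a[0],-.0368-.0105*(a[0]-.411),a[1]])+.008*Rn.as_matrix()[:,2]
        print([float(x) for x in np.r_[np.round(Rc.inv().apply(pn-p),4),np.round((Rc.inv()*Rn).as_rotvec(degrees=True),1)]]); Rc,p=Rn,pn
E
python3 - <<'E'
from h import *
arc([8,12],[0,0,0,0,2],pre=[(.4115,.078),(.4128,.085),(.415,.092)])
E
```

```text
grasp [411.  -37.   71.4] phi 2.2 r 246.1 F [ 0.4 -1.2 -3.6] t 3.42 gap 43.1
[-0.0002, -0.0005, -0.0066, 0.1, 0.2, -0.4]
[0.0, -0.0013, -0.007, 0.0, 0.0, 0.0]
[0.0, -0.0022, -0.007, 0.0, 0.0, 0.0]
[0.0, -0.002, -0.0037, 0.0, 0.0, 0.0]
[0.0, -0.0032, -0.0167, 2.0, 0.0, -0.0]
```

carry_out(
  moves=[-1,0,-0.0005,-0.007,0.1,0.2,-0.4,-1,0,-0.001,-0.007,0,0,0,-1,0,-0.002,-0.007,0,0,0,-1,0,-0.002,-0.004,0,0,0,-1,0,-0.003,-0.015,2,0,0],
)

```text
clock: 4.05
tcp_pos: [0.416, -0.0368, 0.1024]
orientation: [0.009, -0.704, 0.71, -0.009]
wrist_force: [2.6, -0.9, -6.2]
finger_gap: 0.0431
```

```bash
python3 - <<'E'
from h import *
arc([15,19,23,27,31],[4,6,8,10,12])
E
```

```text
grasp [415.8 -36.8 110.4] phi 11.3 r 246.0 F [ 2.6 -0.9 -6.2] t 4.05 gap 43.1
[0.0, -0.0077, -0.0142, 2.6, 0.0, 0.1]
[0.0, -0.0063, -0.0158, 2.0, 0.0, 0.0]
[0.0, -0.008, -0.0151, 2.0, 0.0, -0.0]
[0.0, -0.0095, -0.0142, 2.0, 0.0, 0.0]
[0.0, -0.0109, -0.0132, 2.0, 0.0, 0.0]
```

carry_out(
  moves=[-1,0,-0.006,-0.0145,2.5,0,0.1,-1,0,-0.006,-0.016,2,0,0,-1,0,-0.008,-0.015,2,0,0,-1,0,-0.0095,-0.014,2,0,0,-1,0,-0.011,-0.013,2,0,0],
)

```text
clock: 4.68
tcp_pos: [0.4496, -0.0371, 0.1827]
orientation: [0.076, -0.699, 0.707, -0.076]
wrist_force: [6.0, -0.6, -11.8]
finger_gap: 0.0431
```

```bash
python3 - <<'E'
from h import *
arc([36,41,46,51,56],[14.5,17,19.5,22,24.5])
E
```

```text
grasp [447.9 -37.1 190.5] phi 31.6 r 245.5 F [  6.   -0.6 -11.8] t 4.68 gap 43.1
[0.0, -0.016, -0.0108, 2.2, 0.0, -0.0]
[0.0, -0.0172, -0.0127, 2.5, 0.0, 0.0]
[0.0, -0.0188, -0.0104, 2.5, 0.0, 0.0]
[0.0, -0.02, -0.0079, 2.5, 0.0, -0.0]
[0.0, -0.0208, -0.0053, 2.5, 0.0, 0.0]
```

carry_out(
  moves=[-1,0,-0.016,-0.011,2.2,0,0,-1,0,-0.018,-0.0125,2.5,0,0,-1,0,-0.019,-0.0105,2.5,0,0,-1,0,-0.02,-0.008,2.5,0,0,-1,0,-0.021,-0.005,2.5,0,0],
)

```text
clock: 5.3
tcp_pos: [0.523, -0.0378, 0.257]
orientation: [0.148, -0.687, 0.696, -0.15]
wrist_force: [-2.7, -2.1, -7.9]
finger_gap: 0.0427
```

```bash
python3 - <<'E'
from h import *
look("scene","pics/sc1.png")
arc([61,66,71,76,81],[27,29.5,32,34.5,37])
E
```

```text
grasp [522.1 -37.9 266. ] phi 56.5 r 244.5 F [-0.1 -0.6 -6.2] t 5.35 gap 42.7
[0.0001, -0.0195, -0.0001, 2.3, -0.1, -0.1]
[0.0, -0.0215, 0.0002, 2.5, 0.0, 0.0]
[0.0, -0.0213, 0.0029, 2.5, 0.0, -0.0]
[0.0, -0.0207, 0.0056, 2.5, 0.0, -0.0]
[0.0, -0.0198, 0.0083, 2.5, 0.0, -0.0]
```

View pics/sc1.png

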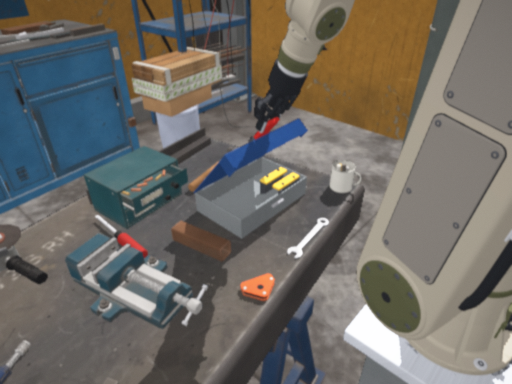

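The lid is about half open, with the paddle still in the jaws at (268,125) and the yellow lips visible at (280,180). I'll carry on along the arc.

carry_out(
  moves=[-1,0,-0.0195,0,2.3,0,0,-1,0,-0.0215,0,2.5,0,0,-1,0,-0.021,0.003,2.5,0,0,-1,0,-0.021,0.0055,2.5,0,0,-1,0,-0.02,0.008,2.5,0,0],
)

```text
clock: 5.98
tcp_pos: [0.6258, -0.0389, 0.2998]
orientation: [0.225, -0.665, 0.674, -0.228]
wrist_force: [-4.1, -1.3, -5.8]
finger_gap: 0.0429
```

```bash
python3 - <<'E'
from h import *
arc([86,91,96,101,107],[39.5,42,44.5,47,50])
E
```

```text
grasp [620.9 -38.8 306.2] phi 81.6 r 246.8 F [-4.1 -1.3 -5.8] t 5.98 gap 42.9
[0.0002, -0.0141, 0.0135, 2.1, -0.1, -0.1]
[0.0, -0.017, 0.013, 2.5, 0.0, -0.0]
[0.0, -0.0152, 0.0151, 2.5, 0.0, 0.0]
[0.0, -0.0131, 0.0169, 2.5, 0.0, -0.0]
[0.0, -0.0127, 0.0222, 3.0, 0.0, 0.0]
```

carry_out(
  moves=[-1,0,-0.015,0.012,2.1,0,0,-1,0,-0.017,0.013,2.5,0,0,-1,0,-0.015,0.015,2.5,0,0,-1,0,-0.013,0.017,2.5,0,0,-1,0,-0.0127,0.022,3,0,0],
)

```text
clock: 6.6
tcp_pos: [0.7416, -0.0399, 0.3017]
orientation: [0.304, -0.634, 0.641, -0.308]
wrist_force: [-3.6, -2.3, -5.0]
finger_gap: 0.0424
```

```bash
python3 - <<'E'
from h import *
state()
arc([110],[50])
look("scene","pics/sc2.png")
E
```

```text
t 6.6 tcp [741.6 -39.9 301.7] F [-3.6 -2.3 -5. ] gap 42.4
[[-0.011 -0.625  0.781]
 [-1.     0.006 -0.009]
 [ 0.001 -0.781 -0.625]]
grasp [735.3 -39.8 306.7] phi 107.8 r 257.0 F [-3.6 -2.3 -5. ] t 6.6 gap 42.4
[0.0003, 0.0106, 0.0141, -1.3, -0.0, 0.0]
```

View pics/sc2.png

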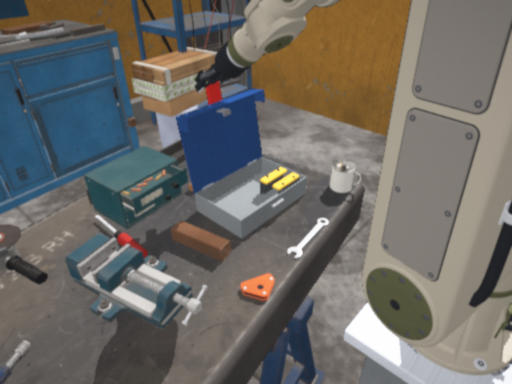

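The lid stands past upright in the view, with the gripper at (212,80) still on the paddle. I'll open the jaws and back out along the tool axis.

carry_out(
  moves=[1,0,0,0,0,0,0,1,0,0,0,0,0,0,1,0,0,0,0,0,0,1,0,0,-0.02,0,0,0,1,0,0,-0.03,0,0,0],
)

```text
clock: 7.28
tcp_pos: [0.7064, -0.039, 0.3394]
orientation: [0.308, -0.633, 0.638, -0.311]
wrist_force: [0.4, -0.1, 0.4]
finger_gap: 0.0858
```

carry_out(
  moves=[1,0,0,-0.045,0,0,0,1,0,0,-0.05,0,0,0,1,0,0,-0.05,0,0,0,1,0,0,-0.05,-5,0,0,1,0,0,-0.03,-5,0,0],
)

```text
clock: 7.9
tcp_pos: [0.5212, -0.0358, 0.4871]
orientation: [0.252, -0.658, 0.662, -0.255]
wrist_force: [1.6, -0.4, 0.8]
finger_gap: 0.0855
```

```bash
python3 - <<'E'
from h import *
s=state()
_,a=look("scene","pics/sc3.png"); _,b=look("top","pics/top3.png")
cv2.imwrite("pics/m3.png",np.hstack([a[60:260,150:350],b[130:330,170:370]])[...,::-1].repeat(2,0).repeat(2,1))
E
```

```text
t 7.9 tcp [521.2 -35.8 487.1] F [ 1.6 -0.4  0.8] gap 85.5
[[-0.006 -0.743  0.67 ]
 [-1.     0.003 -0.006]
 [ 0.003 -0.67  -0.743]]
```

View pics/m3.png

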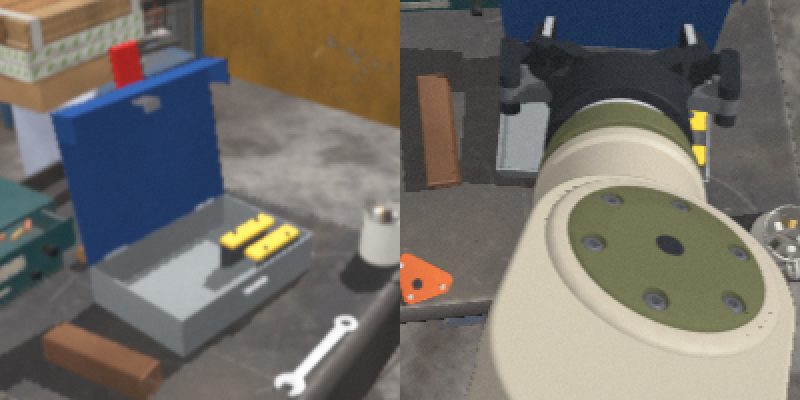

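```bash
python3 - <<'E'
from h import *
K,T=cam("scene")
for th in(90,95,100,105,109):
    t=np.radians(th); o=[]
    for y in(.0985,-.1785):
        for h in (0,-.02): o.append([.657-.212*np.cos(t)+h*np.sin(t),y,.062+.212*np.sin(t)+h*np.cos(t)])
    print(th,np.round(proj(o,K,T)).tolist())
print(np.round(proj([[.657,.0985,.062],[.657,-.1785,.062]],K,T)))
# pose over bar: centre 535.6,181 bar axis 11.3deg
plan([.52,.16,.25],down(-78.7),10)
E
```

```text
90 [[186.0, 119.0], [191.0, 121.0], [263.0, 90.0], [268.0, 91.0]]
95 [[181.0, 117.0], [186.0, 119.0], [258.0, 89.0], [263.0, 90.0]]
100 [[176.0, 116.0], [181.0, 117.0], [253.0, 88.0], [258.0, 88.0]]
105 [[172.0, 116.0], [177.0, 116.0], [249.0, 88.0], [253.0, 88.0]]
109 [[169.0, 116.0], [173.0, 116.0], [245.0, 88.0], [250.0, 87.0]]
[[194. 193.]
 [262. 156.]]
total tool shift [-197.1  164.2  174. ] turn [-42.1  -4.5 -11. ]
[[-1.97e-02  1.64e-02  1.74e-02 -4.20e+00 -4.00e-01 -1.10e+00]
 [-1.99e-02  1.47e-02  1.87e-02 -4.20e+00 -4.00e-01 -1.10e+00]
 [-2.00e-02  1.29e-02  1.99e-02 -4.20e+00 -4.00e-01 -1.10e+00]
 [-2.01e-02  1.10e-02  2.09e-02 -4.20e+00 -4.00e-01 -1.10e+00]
 [-2.01e-02  9.10e-03  2.18e-02 -4.20e+00 -4.00e-01 -1.10e+00]
 [-2.01e-02  7.00e-03  2.26e-02 -4.20e+00 -4.00e-01 -1.10e+00]
 [-2.00e-02  5.00e-03  2.32e-02 -4.20e+00 -4.00e-01 -1.10e+00]
 [-1.99e-02  2.90e-03  2.36e-02 -4.20e+00 -4.00e-01 -1.10e+00]
 [-1.97e-02  7.00e-04  2.39e-02 -4.20e+00 -4.00e-01 -1.10e+00]
 [-1.95e-02 -1.40e-03  2.40e-02 -4.20e+00 -4.00e-01 -1.10e+00]]
```

```bash
python3 - <<'E'
from h import *
print(np.round(env.get_state()["joint_pos"],3))
plan([.54,.18,.25],down(-78.7),10)
E
```

```text
[-0.349 -0.343 -0.261  0.944  0.225  2.882]
total tool shift [-217.2  149.4  187.3] turn [-42.1  -4.5 -11. ]
[[-2.17e-02  1.49e-02  1.87e-02 -4.20e+00 -4.00e-01 -1.10e+00]
 [-2.18e-02  1.31e-02  1.99e-02 -4.20e+00 -4.00e-01 -1.10e+00]
 [-2.19e-02  1.12e-02  2.10e-02 -4.20e+00 -4.00e-01 -1.10e+00]
 [-2.19e-02  9.20e-03  2.19e-02 -4.20e+00 -4.00e-01 -1.10e+00]
 [-2.19e-02  7.10e-03  2.27e-02 -4.20e+00 -4.00e-01 -1.10e+00]
 [-2.19e-02  5.00e-03  2.33e-02 -4.20e+00 -4.00e-01 -1.10e+00]
 [-2.17e-02  2.80e-03  2.38e-02 -4.20e+00 -4.00e-01 -1.10e+00]
 [-2.16e-02  7.00e-04  2.41e-02 -4.20e+00 -4.00e-01 -1.10e+00]
 [-2.14e-02 -1.50e-03  2.42e-02 -4.20e+00 -4.00e-01 -1.10e+00]
 [-2.12e-02 -3.70e-03  2.42e-02 -4.20e+00 -4.00e-01 -1.10e+00]]
```

```bash
python3 - <<'E'
from h import *
plan([.50,.05,.36],down(-20),10)
E
```

```text
total tool shift [-86.6 104.7  79.9] turn [-36.6 -26.1 -66.9]
[[-8.70e-03  1.05e-02  8.00e-03 -3.70e+00 -2.60e+00 -6.70e+00]
 [-9.40e-03  8.90e-03  9.00e-03 -3.70e+00 -2.60e+00 -6.70e+00]
 [-9.90e-03  7.10e-03  1.00e-02 -3.70e+00 -2.60e+00 -6.70e+00]
 [-1.02e-02  5.30e-03  1.08e-02 -3.70e+00 -2.60e+00 -6.70e+00]
 [-1.02e-02  3.40e-03  1.16e-02 -3.70e+00 -2.60e+00 -6.70e+00]
 [-9.90e-03  1.50e-03  1.22e-02 -3.70e+00 -2.60e+00 -6.70e+00]
 [-9.40e-03 -5.00e-04  1.27e-02 -3.70e+00 -2.60e+00 -6.70e+00]
 [-8.60e-03 -2.30e-03  1.30e-02 -3.70e+00 -2.60e+00 -6.70e+00]
 [-7.70e-03 -4.10e-03  1.31e-02 -3.70e+00 -2.60e+00 -6.70e+00]
 [-6.50e-03 -5.80e-03  1.31e-02 -3.70e+00 -2.60e+00 -6.70e+00]]
```

carry_out(
  moves=[1,-0.009,0.0105,0.008,-3.7,-2.6,-6.7,1,-0.0095,0.009,0.009,-3.7,-2.6,-6.7,1,-0.01,0.007,0.01,-3.7,-2.6,-6.7,1,-0.01,0.005,0.011,-3.7,-2.6,-6.7,1,-0.01,0.0035,0.0115,-3.7,-2.6,-6.7],
)

```text
clock: 8.62
tcp_pos: [0.513, 0.0076, 0.4233]
orientation: [-0.131, 0.879, -0.436, 0.138]
wrist_force: [0.4, -0.4, 0.7]
finger_gap: 0.0857
```

carry_out(
  moves=[1,-0.01,0.0015,0.012,-3.7,-2.6,-6.7,1,-0.0095,-0.0005,0.0125,-3.7,-2.6,-6.7,1,-0.0085,-0.0025,0.013,-3.7,-2.6,-6.7,1,-0.0075,-0.004,0.013,-3.7,-2.6,-6.7,1,-0.0065,-0.006,0.013,-3.7,-2.6,-6.7],
)

```text
clock: 9.25
tcp_pos: [0.5036, 0.0506, 0.3515]
orientation: [0.01, 0.988, -0.156, -0.0]
wrist_force: [0.1, 0.3, -0.2]
finger_gap: 0.0849
```

```bash
python3 - <<'E'
from h import *
s=state();print(np.round(s["joint_pos"],2))
plan([.51,.175,.25],down(101.3),15)
E
```

```text
t 9.25 tcp [503.6  50.6 351.5] F [ 0.1  0.3 -0.2] gap 84.9
[[ 0.952 -0.307 -0.004]
 [-0.307 -0.951 -0.02 ]
 [ 0.002  0.021 -1.   ]]
[-0.05  0.18  0.13  1.53 -0.02  1.84]
total tool shift [ -32.3 -122.4   98.9] turn [   0.9    1.2 -119.2]
[[-2.2e-03 -8.2e-03  6.6e-03  1.0e-01  1.0e-01 -7.9e+00]
 [-1.0e-03 -8.4e-03  6.6e-03  1.0e-01  1.0e-01 -7.9e+00]
 [ 1.0e-04 -8.4e-03  6.6e-03  1.0e-01  1.0e-01 -7.9e+00]
 [ 1.3e-03 -8.3e-03  6.6e-03  1.0e-01  1.0e-01 -7.9e+00]
 [ 2.4e-03 -8.1e-03  6.6e-03  1.0e-01  1.0e-01 -7.9e+00]
 [ 3.5e-03 -7.6e-03  6.6e-03  1.0e-01  1.0e-01 -7.9e+00]
 [ 4.5e-03 -7.1e-03  6.7e-03  1.0e-01  1.0e-01 -7.9e+00]
 [ 5.4e-03 -6.4e-03  6.7e-03  1.0e-01  1.0e-01 -7.9e+00]
 [ 6.3e-03 -5.6e-03  6.7e-03  1.0e-01  1.0e-01 -7.9e+00]
 [ 7.0e-03 -4.6e-03  6.7e-03  1.0e-01  1.0e-01 -7.9e+00]
 [ 7.5e-03 -3.6e-03  6.7e-03  1.0e-01  1.0e-01 -7.9e+00]
 [ 7.9e-03 -2.5e-03  6.7e-03  1.0e-01  1.0e-01 -7.9e+00]
 [ 8.2e-03 -1.4e-03  6.7e-03  1.0e-01  1.0e-01 -7.9e+00]
 [ 8.3e-03 -3.0e-04  6.7e-03  1.0e-01  1.0e-01 -7.9e+00]
 [ 8.3e-03  9.0e-04  6.8e-03  1.0e-01  1.0e-01 -7.9e+00]]
```

carry_out(
  moves=[1,-0.002,-0.008,0.0065,0.1,0.1,-7.9,1,-0.001,-0.0085,0.0065,0.1,0.1,-7.9,1,0,-0.0085,0.0065,0.1,0.1,-7.9,1,0.0015,-0.0085,0.0065,0.1,0.1,-7.9,1,0.0025,-0.008,0.0065,0.1,0.1,-7.9],
)

```text
clock: 9.88
tcp_pos: [0.5091, 0.0958, 0.3089]
orientation: [0.005, 0.98, 0.199, 0.001]
wrist_force: [-0.1, -0.1, 0.5]
finger_gap: 0.0854
```

carry_out(
  moves=[1,0.0035,-0.0075,0.0065,0,0.1,-7.9,1,0.0045,-0.007,0.0065,0,0.1,-7.9,1,0.0055,-0.0065,0.0065,0,0.1,-7.9,1,0.0065,-0.0055,0.0065,0,0.1,-7.9,1,0.007,-0.0045,0.0065,0,0.1,-7.9],
)

```text
clock: 10.5
tcp_pos: [0.5127, 0.1403, 0.2688]
orientation: [0.005, 0.849, 0.529, 0.006]
wrist_force: [0.7, 0.7, -0.5]
finger_gap: 0.0852
```

carry_out(
  moves=[1,0.0075,-0.0035,0.0065,0,0.1,-7.9,1,0.008,-0.0025,0.0065,0,0.1,-7.9,1,0.008,-0.0015,0.0065,0,0.1,-7.9,1,0.0085,0,0.0065,0,0.1,-7.9,1,0.0085,0.001,0.0065,0,0.1,-7.9],
)

```text
clock: 11.12
tcp_pos: [0.5151, 0.1851, 0.2292]
orientation: [0.005, 0.611, 0.791, 0.011]
wrist_force: [0.3, 0.7, -0.1]
finger_gap: 0.0853
```

```bash
python3 - <<'E'
from h import *
look("wrist","pics/w3.png"); s,im=look("wrist","pics/w3.png"); state(); print(np.round(s["joint_pos"],2))
K,T=cam("wrist",s); np.savez("s3.npz",p=s["tcp_pos"],q=s["orientation"])
c=blob(im,(3,70,50),(16,230,230)); print("bar",cv2.boundingRect(c),cv2.contourArea(c)); a=cv2.approxPolyDP(c,3,True)[:,0]; print(a.tolist()); print(np.round(cast(a,.040,K,T)*1000).tolist()); r,b=rect(cast(c,.04,K,T)); print(r,b.tolist())
E
```

```text
t 11.22 tcp [514.4 185.3 228.7] F [ 0.5 -0.4  0.2] gap 85.5
[[-0.25   0.968  0.019]
 [ 0.968  0.25   0.01 ]
 [ 0.005  0.021 -1.   ]]
[ 0.2   0.25 -0.08  1.22  0.01 -0.06]
bar (232, 124, 42, 132) 4379.5
[[241, 124], [237, 126], [232, 252], [261, 255], [273, 128]]
[[466.0, 155.0, 40.0], [470.0, 152.0, 40.0], [615.0, 181.0, 40.0], [610.0, 216.0, 40.0], [462.0, 189.0, 40.0]]
[538.5 184.8 153.   39.6  10.9] [[460.0, 190.0], [467.0, 151.0], [617.0, 180.0], [610.0, 219.0]]
```

View pics/w3.png

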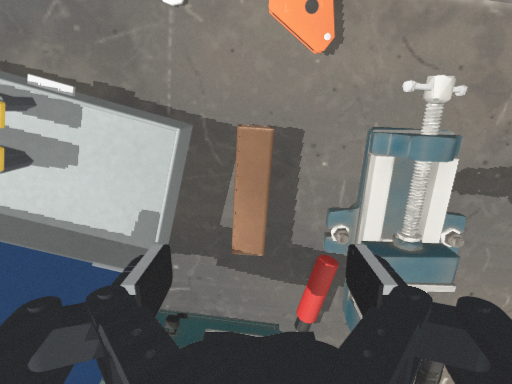

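The bar lies at (232..273, 124..256). The box wall at column 180 and the vise at column 327 leave room for the jaws at about 65 mm opening.

```bash
python3 - <<'E'
from h import *
plan([.5395,.185,.09],down(100.9),5)
E
```

```text
total tool shift [ -7.2  21.3 139.1] turn [ 1.2 -0.3  3.6]
[[-0.0014  0.0043  0.0278  0.2    -0.1     0.7   ]
 [-0.0014  0.0044  0.0278  0.2    -0.1     0.7   ]
 [-0.0013  0.0045  0.0278  0.2    -0.1     0.7   ]
 [-0.0012  0.0047  0.0278  0.2    -0.1     0.7   ]
 [-0.0011  0.0048  0.0278  0.2    -0.1     0.7   ]]
```

carry_out(
  moves=[0.53,-0.001,0.0045,0.028,0.2,-0.1,0.7,0.53,-0.001,0.0045,0.028,0.2,-0.1,0.7,0.53,-0.001,0.0045,0.028,0.2,-0.1,0.7,0.53,-0.001,0.0045,0.028,0.2,0,0.7,0.53,-0.001,0.0045,0.025,0.2,0,0.7],
)

```text
clock: 11.85
tcp_pos: [0.5437, 0.1863, 0.0895]
orientation: [0.004, 0.643, 0.766, 0.006]
wrist_force: [0.2, -0.6, 0.0]
finger_gap: 0.0652
```

```bash
python3 - <<'E'
from h import *
s,im=look("wrist","pics/w4.png"); state()
K,T=cam("wrist",s)
c=blob(im,(3,70,50),(16,230,230)); print("bar",cv2.boundingRect(c),cv2.contourArea(c)); r,b=rect(cast(c,.04,K,T)); print(r,b.tolist())
plan([.5395,.185,.019],down(100.9),5)
E
```

```text
t 11.9 tcp [542.4 185.8  86.2] F [ 0.7 -1.  -2.6] gap 65.2
[[-0.172  0.985  0.01 ]
 [ 0.985  0.172  0.003]
 [ 0.001  0.011 -1.   ]]
bar (222, 96, 67, 217) 12728.0
[539.6 185.1 150.1  39.1  10.9] [[462.0, 190.0], [470.0, 152.0], [617.0, 180.0], [610.0, 218.0]]
total tool shift [-0.4 -3.7 67.1] turn [ 0.6 -0.1 -1. ]
[[-1.00e-04 -7.00e-04  1.34e-02  1.00e-01 -0.00e+00 -2.00e-01]
 [-1.00e-04 -7.00e-04  1.34e-02  1.00e-01 -0.00e+00 -2.00e-01]
 [-1.00e-04 -7.00e-04  1.34e-02  1.00e-01 -0.00e+00 -2.00e-01]
 [-1.00e-04 -7.00e-04  1.34e-02  1.00e-01 -0.00e+00 -2.00e-01]
 [-1.00e-04 -6.00e-04  1.34e-02  1.00e-01 -0.00e+00 -2.00e-01]]
```

carry_out(
  moves=[0.53,0,-0.001,0.0135,0.1,0,-0.2,0.53,0,-0.001,0.0135,0.1,0,-0.2,0.53,0,-0.001,0.0135,0.1,0,-0.2,0.53,0,-0.001,0.0135,0.1,0,-0.2,0.53,0,0,0.008,0.1,0,-0.2],
)

```text
clock: 12.52
tcp_pos: [0.5396, 0.1852, 0.0219]
orientation: [0.001, 0.638, 0.77, 0.002]
wrist_force: [0.1, -0.6, 0.4]
finger_gap: 0.0653
```

carry_out(
  moves=[0.53,0,0,0,0,0,0,-1,0,0,0,0,0,0,-1,0,0,0,0,0,0,-1,0,0,0,0,0,0,-1,0,0,0,0,0,0],
  squeeze=70,
)

```text
clock: 13.15
tcp_pos: [0.5396, 0.1853, 0.0219]
orientation: [0.001, 0.638, 0.77, 0.002]
wrist_force: [-0.2, 0.3, -2.7]
finger_gap: 0.0389
```

```bash
python3 - <<'E'
from h import *
s=state(); p=np.array(s["tcp_pos"])
# box: origin (571,-38.7), yaw -0.6
Rb=R.from_euler('z',-.6,degrees=True); 
print("open_half world",np.array([.571,-.0387,0])+Rb.apply([-.029,.0475,.026]),"home",np.array([.571,-.0387,0])+Rb.apply([-.029,-.0575,.026]))
E
```

```text
t 13.15 tcp [539.6 185.3  21.9] F [-0.2  0.3 -2.7] gap 38.9
[[-0.187  0.982  0.004]
 [ 0.982  0.187  0.002]
 [ 0.001  0.005 -1.   ]]
open_half world [0.542499   0.00910108 0.026     ] home [ 0.54139946 -0.09589317  0.026     ]
```

carry_out(
  moves=[-1,0,0,-0.015,0,0,0,-1,0,0,-0.028,0,0,0,-1,0,0,-0.028,0,0,0,-1,0,0,-0.028,0,0,0,-1,0,0,-0.02,0,0,0],
)

```text
clock: 13.78
tcp_pos: [0.5369, 0.1847, 0.1454]
orientation: [-0.001, 0.638, 0.77, 0.0]
wrist_force: [0.1, -0.1, -3.7]
finger_gap: 0.0388
```

```bash
python3 - <<'E'
from h import *
s=state()
plan([.5425,.009,.14],down(179.4),10)
E
```

```text
t 13.78 tcp [536.9 184.7 145.4] F [ 0.1 -0.1 -3.7] gap 38.8
[[-0.187  0.982 -0.001]
 [ 0.982  0.187  0.001]
 [ 0.001 -0.    -1.   ]]
total tool shift [-173.7  -27.2    5.2] turn [  0.   -0.1 -78.6]
[[-1.74e-02 -2.70e-03  5.00e-04  0.00e+00 -0.00e+00 -7.90e+00]
 [-1.68e-02 -5.10e-03  5.00e-04  0.00e+00 -0.00e+00 -7.90e+00]
 [-1.60e-02 -7.30e-03  5.00e-04  0.00e+00 -0.00e+00 -7.90e+00]
 [-1.48e-02 -9.40e-03  5.00e-04  0.00e+00 -0.00e+00 -7.90e+00]
 [-1.34e-02 -1.14e-02  5.00e-04  0.00e+00 -0.00e+00 -7.90e+00]
 [-1.17e-02 -1.31e-02  5.00e-04  0.00e+00 -0.00e+00 -7.90e+00]
 [-9.80e-03 -1.46e-02  5.00e-04  0.00e+00 -0.00e+00 -7.90e+00]
 [-7.70e-03 -1.58e-02  5.00e-04  0.00e+00 -0.00e+00 -7.90e+00]
 [-5.50e-03 -1.67e-02  5.00e-04  0.00e+00 -0.00e+00 -7.90e+00]
 [-3.10e-03 -1.73e-02  5.00e-04  0.00e+00 -0.00e+00 -7.90e+00]]
```

carry_out(
  moves=[-1,-0.0175,-0.0025,0,0,0,-7.9,-1,-0.017,-0.005,0,0,0,-7.9,-1,-0.016,-0.0075,0,0,0,-7.9,-1,-0.015,-0.0095,0,0,0,-7.9,-1,-0.0135,-0.0115,0,0,0,-7.9],
)

```text
clock: 14.4
tcp_pos: [0.5421, 0.0955, 0.153]
orientation: [0.003, 0.328, 0.945, 0.002]
wrist_force: [1.7, -0.6, -4.0]
finger_gap: 0.039
```

carry_out(
  moves=[-1,-0.0115,-0.013,0,0,0,-7.9,-1,-0.01,-0.0145,0,0,0,-7.9,-1,-0.0075,-0.016,0,0,0,-7.9,-1,-0.0055,-0.0165,0,0,0,-7.9,-1,-0.003,-0.017,0,0,0,-7.5],
)

```text
clock: 15.02
tcp_pos: [0.5475, 0.0056, 0.1576]
orientation: [0.005, -0.019, 1.0, 0.001]
wrist_force: [0.2, 0.5, -3.8]
finger_gap: 0.0389
```

```bash
python3 - <<'E'
from h import *
look("wrist","pics/w5.png"); s,im=look("wrist","pics/w5.png"); state(); np.savez("s5.npz",p=s["tcp_pos"],q=s["orientation"])
plan([.5425,.009,.10],down(179.4),5)
E
```

```text
t 15.12 tcp [547.9   4.7 157.6] F [ 0.7  0.7 -3.8] gap 38.7
[[-0.999 -0.032  0.01 ]
 [-0.032  0.999  0.002]
 [-0.01   0.002 -1.   ]]
total tool shift [ 5.8  4.3 57.5] turn [0.1 0.6 2.4]
[[0.0012 0.0009 0.0115 0.     0.1    0.5   ]
 [0.0011 0.0009 0.0115 0.     0.1    0.5   ]
 [0.0011 0.0009 0.0115 0.     0.1    0.5   ]
 [0.0011 0.0009 0.0115 0.     0.1    0.5   ]
 [0.0011 0.0008 0.0115 0.     0.1    0.5   ]]
```

View pics/w5.png

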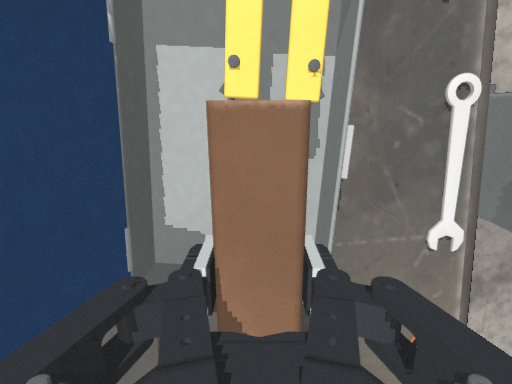

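The bar hangs lengthwise over the box. The lips end near row 98, spanning columns 226..262 and 290..328, so the slot centre gives the pocket line.

```bash
python3 - <<'E'
from h import *
d=np.load("s5.npz"); K,T=cam("wrist",dict(tcp_pos=d["p"],orientation=d["q"])); im=rgb("pics/w5.png")
h=cv2.cvtColor(im,cv2.COLOR_RGB2HSV); m=cv2.inRange(h,(22,120,120),(35,255,255))
for r in (10,30,50,80,93):
    xs=np.where(m[r,200:345])[0]+200; L=xs[xs<275];Rr=xs[xs>275]
    e=np.array([[L.min()-.5,r],[L.max()+.5,r],[Rr.min()-.5,r],[Rr.max()+.5,r]]); P=cast(e,.057,K,T)*1000
    print(r,e[:,0],np.round(P[:,0],1),"slot",np.round(P[1:3,0].mean(),1),"out",np.round(P[[0,3],0].mean(),1),"y",np.round(P[:,1].mean(),1))
for a,b in((200,275),(275,340)):
    ys=np.where(m[:,a:b].any(1))[0]; print("mouth row",ys.max(),cast([[ (a+b)/2,ys.max()+.5]],.057,K,T)*1000)
g=im.astype(int).sum(2); 
c=blob(im,(3,70,50),(16,230,230)); z=d["p"][2]-.022+.040
for r in (110,150,190,225):
    mm=cv2.inRange(h,(3,70,40),(16,230,230))[r]; xs=np.where(mm[200:315])[0]+200; P=cast([[xs.min()-.5,r],[xs.max()+.5,r]],z,K,T)*1000; print("bar",r,np.round(P[:,:2],1).tolist())
E
```

```text
10 [225.5 262.5 290.5 328.5] [576.6 550.8 531.2 504.8] slot 541.0 out 540.7 y -134.9
30 [224.5 261.5 289.5 326.5] [577.2 551.  531.1 504.9] slot 541.0 out 541.1 y -122.4
50 [224.5 260.5 287.5 324.5] [577.2 551.1 531.7 505. ] slot 541.4 out 541.1 y -109.5
80 [224.5 258.5 285.5 321.5] [577.  551.8 531.8 505.2] slot 541.8 out 541.1 y -89.2
93 [223.5 258.5 284.5 319.5] [577.7 551.5 532.  505.8] slot 541.7 out 541.8 y -80.1
mouth row 98 [[567.13568555 -75.16710612  57.        ]]
mouth row 102 [[514.20505965 -74.31807506  57.        ]]
bar 110 [[569.2, -66.2], [530.6, -67.7]]
bar 150 [[568.6, -51.2], [529.7, -52.8]]
bar 190 [[567.9, -35.1], [529.1, -36.7]]
bar 225 [[567.2, -20.0], [528.7, -21.6]]
```

carry_out(
  moves=[-1,0.001,0.001,0.0115,0,0.1,0.6,-1,0.001,0.001,0.0115,0,0.1,0.6,-1,0.001,0.001,0.0115,0,0.1,0.6,-1,0.001,0.001,0.0115,0,0.1,0.5,-1,0.001,0.001,0.0115,0,0.1,0.4],
)

```text
clock: 15.75
tcp_pos: [0.5422, 0.0122, 0.0968]
orientation: [0.0, 0.01, 1.0, 0.001]
wrist_force: [-0.3, -1.0, -3.6]
finger_gap: 0.0387
```

```bash
python3 - <<'E'
from h import *
look("wrist","pics/w6.png"); s,im=look("wrist","pics/w6.png"); state(); K,T=cam("wrist",s)
h=cv2.cvtColor(im,cv2.COLOR_RGB2HSV); z=s["tcp_pos"][2]-.022+.040
for r in (90,130,170,225):
    mm=cv2.inRange(h,(3,70,40),(16,230,230))[r]; xs=np.where(mm[180:345])[0]+180; P=cast([[xs.min()-.5,r],[xs.max()+.5,r]],z,K,T)*1000; print("bar",r,np.round(P[:,:2],1).tolist(),"mid",np.round(P.mean(0),1)[:2])
plan([.5425,.009,.03],down(179.2),5)
E
```

```text
t 15.85 tcp [541.   12.3  95.9] F [-0.5 -0.6 -3.1] gap 39.0
[[-1.     0.02  -0.002]
 [ 0.02   1.     0.003]
 [ 0.002  0.003 -1.   ]]Traceback (most recent call last):
  File "<stdin>", line 5, in <module>
    return umr_minimum(a, axis, None, out, keepdims, initial, where)
ValueError: zero-size array to reduction operation minimum which has no identity
```

```bash
python3 - <<'E'
from h import *
im=rgb("pics/w6.png"); s=env.get_state(); K,T=cam("wrist",s)
h=cv2.cvtColor(im,cv2.COLOR_RGB2HSV); z=s["tcp_pos"][2]-.022+.040
for r in (110,140,170,225):
    mm=cv2.inRange(h,(3,70,40),(16,230,230))[r]; xs=np.where(mm[180:345])[0]+180; P=cast([[xs.min()-.5,r],[xs.max()+.5,r]],z,K,T)*1000; print("bar",r,np.round(P[:,:2],1).tolist(),"mid",np.round(P.mean(0),1)[:2])
plan([.5425,.009,.03],down(179.2),5)
E
```

```text
bar 110 [[558.2, -58.8], [519.6, -57.9]] mid [538.9 -58.4]
bar 140 [[558.2, -47.7], [519.7, -46.8]] mid [539.  -47.3]
bar 170 [[558.6, -36.0], [520.2, -35.1]] mid [539.4 -35.6]
bar 225 [[559.0, -12.6], [520.5, -11.8]] mid [539.7 -12.2]
total tool shift [-1.7 -3.4 65.9] turn [ 0.2 -0.1 -0.4]
[[-0.0003 -0.0007  0.0132  0.     -0.     -0.1   ]
 [-0.0003 -0.0007  0.0132  0.     -0.     -0.1   ]
 [-0.0003 -0.0007  0.0132  0.     -0.     -0.1   ]
 [-0.0003 -0.0007  0.0132  0.     -0.     -0.1   ]
 [-0.0003 -0.0007  0.0132  0.     -0.     -0.1   ]]
```

carry_out(
  moves=[-1,-0.0005,-0.001,0.0115,0,0,-0.1,-1,-0.0005,-0.001,0.0115,0,0,-0.1,-1,-0.0005,-0.001,0.0115,0,0,-0.1,-1,-0.0005,-0.001,0.0115,0,0,-0.1,-1,-0.0005,0,0.0115,0,0,0],
)

```text
clock: 16.48
tcp_pos: [0.5451, 0.0077, 0.0357]
orientation: [0.0, 0.007, 1.0, 0.001]
wrist_force: [0.5, -0.1, -3.2]
finger_gap: 0.0389
```

```bash
python3 - <<'E'
from h import *
state()
plan([.543,.009,.0275],down(179.3),5)
E
```

```text
t 16.48 tcp [545.1   7.7  35.7] F [ 0.5 -0.1 -3.2] gap 38.9
[[-1.     0.013  0.001]
 [ 0.013  1.     0.003]
 [-0.001  0.003 -1.   ]]
total tool shift [2.1 1.3 8.2] turn [ 0.2  0.1 -0.1]
[[ 0.0004  0.0003  0.0016  0.      0.     -0.    ]
 [ 0.0004  0.0003  0.0016  0.      0.     -0.    ]
 [ 0.0004  0.0003  0.0016  0.      0.     -0.    ]
 [ 0.0004  0.0003  0.0016  0.      0.     -0.    ]
 [ 0.0004  0.0003  0.0016  0.      0.     -0.    ]]
```

carry_out(
  moves=[-1,0.001,0.0005,0.002,0.1,0,0,-1,0.001,0.0005,0.002,0.1,0,0,-1,0.0005,0.0005,0.002,0,0,0,-1,0,0,0.001,0,0,0,-1,0,0,0.001,0,0,0],
)

```text
clock: 17.1
tcp_pos: [0.5421, 0.0094, 0.0279]
orientation: [0.0, 0.006, 1.0, -0.001]
wrist_force: [-4.1, -0.7, 8.6]
finger_gap: 0.0391
```

```bash
python3 - <<'E'
from h import *
state()
E
```

```text
t 17.1 tcp [542.1   9.4  27.9] F [-4.1 -0.7  8.6] gap 39.1
[[-1.     0.013  0.   ]
 [ 0.013  1.    -0.001]
 [-0.    -0.001 -1.   ]]
```

carry_out(
  moves=[0.36,0,0,0,0,0,0,0.36,0,0,0,0,0,0,0.36,0,0,0,0,0,0,0.36,0,0,-0.02,0,0,0,0.36,0,0,-0.03,0,0,0],
)

```text
clock: 17.73
tcp_pos: [0.5421, 0.0094, 0.078]
orientation: [0.0, 0.007, 1.0, -0.0]
wrist_force: [0.2, 0.2, 1.2]
finger_gap: 0.0582
```

carry_out(
  moves=[0.36,0,0.013,-0.01,0,0,0,0.36,0,0.013,0,0,0,0,0.36,0,0.013,0,0,0,0,0.36,0,0.01,0,0,0,0,0.36,0,0,0,0,0,0],
)

```text
clock: 18.35
tcp_pos: [0.543, 0.0628, 0.0874]
orientation: [0.0, 0.006, 1.0, -0.0]
wrist_force: [-0.1, -0.7, 0.6]
finger_gap: 0.0579
```

```bash
python3 - <<'E'
from h import *
s,im=look("wrist","pics/w7.png"); state(); K,T=cam("wrist",s)
h=cv2.cvtColor(im,cv2.COLOR_RGB2HSV); M=cv2.inRange(h,(3,70,40),(16,230,230)); c=blob(im,(3,70,40),(16,230,230)); print(cv2.boundingRect(c))
b=cv2.boundingRect(c)
for r in np.linspace(b[1]+6,min(b[1]+b[3]-6,300),5).astype(int):
    xs=np.where(M[r,180:345])[0]+180; P=cast([[xs.min()-.5,r],[xs.max()+.5,r]],.046,K,T)*1000; print("bar",r,np.round(P[:,:2],1).tolist(),"mid",np.round(P.mean(0),1)[:2])
print("ends",cast([[258,b[1]]],.046,K,T)*1000)
m=cv2.inRange(h,(22,120,120),(35,255,255))
for r in (10,30,50):
    xs=np.where(m[r,180:360])[0]+180
    if len(xs): P=cast([[xs.min()-.5,r],[xs.max()+.5,r]],.057,K,T)*1000; print("lips",r,np.round(P[:,:2],1).tolist(),P.mean(0)[:2])
ys=np.where(m[:,200:345].any(1))[0]; print("mouth",cast([[258,ys.max()+.5]],.057,K,T)*1000)
plan([.543,.062,.028],down(179.4),5)
E
```

```text
t 18.4 tcp [542.9  62.5  87.3] F [ 0.3 -0.2  0.1] gap 58.0
[[-1.     0.012  0.   ]
 [ 0.012  1.    -0.001]
 [-0.    -0.001 -1.   ]]
(222, 0, 75, 260)
bar 6 [[559.8, -60.2], [520.8, -59.7]] mid [540.3 -60. ]
bar 68 [[560.1, -30.4], [521.2, -29.9]] mid [540.7 -30.1]
bar 130 [[560.5, 2.8], [521.7, 3.3]] mid [541.1   3.1]
bar 192 [[560.9, 40.0], [521.7, 40.5]] mid [541.3  40.3]
bar 254 [[561.4, 81.9], [522.2, 82.5]] mid [541.8  82.2]
ends [[540.7922855  -62.69459073  46.        ]]Traceback (most recent call last):
  File "<stdin>", line 12, in <module>
    return umr_maximum(a, axis, None, out, keepdims, initial, where)
ValueError: zero-size array to reduction operation maximum which has no identity
```

carry_out(
  moves=[0.36,0.0005,0,0.013,0,0,0,0.36,0.0005,0,0.013,0,0,0,0.36,0.0005,0,0.013,0,0,0,0.36,0,0,0.013,0,0,0,0.36,0,0,0.006,0,0,0],
)

```text
clock: 19.02
tcp_pos: [0.5405, 0.0612, 0.0241]
orientation: [-0.001, 0.007, 1.0, -0.001]
wrist_force: [0.7, 0.5, 0.5]
finger_gap: 0.0578
```

carry_out(
  moves=[0.36,0,0,0,0,0,0,-1,0,0,0,0,0,0,-1,0,0,0,0,0,0,-1,0,0,0,0,0,0,-1,0,0,0,0,0,0],
  squeeze=60,
)

```text
clock: 19.65
tcp_pos: [0.5413, 0.0612, 0.0244]
orientation: [-0.0, 0.007, 1.0, -0.001]
wrist_force: [0.6, -0.3, -2.2]
finger_gap: 0.0394
```

```bash
python3 - <<'E'
from h import *
s=state()
plan([.542-.0,.062-.105,s["tcp_pos"][2]],down(179.4),12)
E
```

```text
t 19.65 tcp [541.3  61.2  24.4] F [ 0.6 -0.3 -2.2] gap 39.4
[[-1.     0.014 -0.   ]
 [ 0.014  1.    -0.001]
 [ 0.    -0.001 -1.   ]]
total tool shift [-2.200e+00 -1.042e+02  1.000e-01] turn [-0.1 -0.  -0.2]
[[-0.0002 -0.0087  0.     -0.     -0.     -0.    ]
 [-0.0002 -0.0087  0.     -0.     -0.     -0.    ]
 [-0.0002 -0.0087  0.     -0.     -0.     -0.    ]
 [-0.0002 -0.0087  0.     -0.     -0.     -0.    ]
 [-0.0002 -0.0087  0.     -0.     -0.     -0.    ]
 [-0.0002 -0.0087  0.     -0.     -0.     -0.    ]
 [-0.0002 -0.0087  0.     -0.     -0.     -0.    ]
 [-0.0002 -0.0087  0.     -0.     -0.     -0.    ]
 [-0.0002 -0.0087  0.     -0.     -0.     -0.    ]
 [-0.0002 -0.0087  0.     -0.     -0.     -0.    ]
 [-0.0002 -0.0087  0.     -0.     -0.     -0.    ]
 [-0.0002 -0.0087  0.     -0.     -0.     -0.    ]]
```

carry_out(
  moves=[-1,-0.0003,-0.006,0,0,0,0,-1,-0.0003,-0.008,0,0,0,-0.1,-1,-0.0003,-0.008,0,0,0,-0.1,-1,-0.0003,-0.008,0,0,0,0,-1,0,-0.008,0,0,0,0],
)

```text
clock: 20.27
tcp_pos: [0.5417, 0.0213, 0.0244]
orientation: [-0.0, 0.005, 1.0, -0.0]
wrist_force: [-0.1, 1.4, -0.7]
finger_gap: 0.0395
```

```bash
python3 - <<'E'
from h import *
s=state()
E
```

```text
t 20.27 tcp [541.7  21.3  24.4] F [-0.1  1.4 -0.7] gap 39.5
[[-1.     0.01  -0.001]
 [ 0.01   1.    -0.   ]
 [ 0.001 -0.    -1.   ]]
```

carry_out(
  moves=[-1,0,-0.008,0,0,0,0,-1,0,-0.008,0,0,0,0,-1,0,-0.008,0,0,0,0,-1,0,-0.008,0,0,0,0,-1,0,-0.008,0,0,0,0],
)

```text
clock: 20.9
tcp_pos: [0.5411, -0.0218, 0.0244]
orientation: [-0.0, 0.005, 1.0, -0.0]
wrist_force: [-0.0, 0.7, -0.7]
finger_gap: 0.0392
```

carry_out(
  moves=[-1,0,-0.005,0,0,0,0,-1,0,-0.004,0,0,0,0,-1,0,-0.004,0,0,0,0,-1,0,-0.003,0,0,0,0,-1,0,-0.002,0,0,0,0],
)

```text
clock: 21.52
tcp_pos: [0.5409, -0.0412, 0.0244]
orientation: [-0.0, 0.005, 1.0, 0.0]
wrist_force: [0.6, 1.0, -0.4]
finger_gap: 0.0396
```

```bash
python3 - <<'E'
from h import *
s=state()
E
```

```text
t 21.52 tcp [540.9 -41.2  24.4] F [ 0.6  1.  -0.4] gap 39.6
[[-1.     0.01  -0.001]
 [ 0.01   1.     0.   ]
 [ 0.001  0.    -1.   ]]
```

carry_out(
  moves=[-1,0,-0.0015,0,0,0,0,-1,0,-0.0015,0,0,0,0,-1,0,-0.0015,0,0,0,0,-1,0,-0.0015,0,0,0,0,-1,0,-0.001,0,0,0,0],
)

```text
clock: 22.15
tcp_pos: [0.5406, -0.044, 0.0247]
orientation: [-0.0, 0.004, 1.0, 0.004]
wrist_force: [0.1, 5.6, 1.4]
finger_gap: 0.0392
```

```bash
python3 - <<'E'
from h import *
s=state()
E
```

```text
t 22.15 tcp [540.6 -44.   24.7] F [0.1 5.6 1.4] gap 39.2
[[-1.     0.007 -0.   ]
 [ 0.007  1.     0.009]
 [ 0.001  0.009 -1.   ]]
```

carry_out(
  moves=[-1,0,-0.003,0,0,0,0,-1,0,-0.004,0,0,0,0,-1,0,-0.004,0,0,0,0,-1,0,-0.004,0,0,0,0,-1,0,-0.004,0,0,0,0],
)

```text
clock: 22.78
tcp_pos: [0.5406, -0.0441, 0.025]
orientation: [0.001, -0.004, 1.0, 0.023]
wrist_force: [3.3, 15.3, 1.9]
finger_gap: 0.0388
```

```bash
python3 - <<'E'
from h import *
s=state()
E
```

```text
t 22.78 tcp [540.6 -44.1  25. ] F [ 3.3 15.3  1.9] gap 38.8
[[-1.    -0.007  0.003]
 [-0.007  0.999  0.046]
 [-0.003  0.046 -0.999]]
```

carry_out(
  moves=[0.36,0,0,0,0,0,0,0.36,0,0,0,0,0,0,0.36,0,0,0,0,0,0,0.36,0,0,0,0,0,0,0.36,0,0,0,0,0,0],
)

```text
clock: 23.4
tcp_pos: [0.5411, -0.0454, 0.0254]
orientation: [0.002, -0.003, 1.0, 0.022]
wrist_force: [0.6, 0.7, -0.2]
finger_gap: 0.0582
```

```bash
python3 - <<'E'
from h import *
s=state()
plan(s["tcp_pos"]+np.array([0,0.012,.16]),down(179.4),5)
E
```

```text
t 23.4 tcp [541.1 -45.4  25.4] F [ 0.6  0.7 -0.2] gap 58.2
[[-1.    -0.007  0.004]
 [-0.006  0.999  0.044]
 [-0.004  0.044 -0.999]]
total tool shift [  -0.7   18.9 -159.3] turn [2.5 0.2 1. ]
[[-1.00e-04  3.80e-03 -3.19e-02  5.00e-01  0.00e+00  2.00e-01]
 [-1.00e-04  3.50e-03 -3.19e-02  5.00e-01  0.00e+00  2.00e-01]
 [-1.00e-04  3.20e-03 -3.19e-02  5.00e-01  0.00e+00  2.00e-01]
 [-0.00e+00  3.00e-03 -3.20e-02  5.00e-01  0.00e+00  2.00e-01]
 [-0.00e+00  2.70e-03 -3.20e-02  5.00e-01  0.00e+00  2.00e-01]]
```

carry_out(
  moves=[0.36,0,0.001,-0.02,0.5,0,0.2,0.36,0,0.003,-0.03,0.5,0,0.2,0.36,0,0.003,-0.032,0.5,0,0.2,0.36,0,0.003,-0.032,0.5,0,0.2,0.36,0,0.003,-0.03,0.5,0,0.2],
)

```text
clock: 24.02
tcp_pos: [0.5383, -0.0364, 0.1706]
orientation: [-0.002, 0.007, 1.0, -0.0]
wrist_force: [1.4, -0.0, -0.6]
finger_gap: 0.0581
```

```bash
python3 - <<'E'
from h import *
s,im=look("wrist","pics/w8.png"); s,im=look("wrist","pics/w8.png"); state(); K,T=cam("wrist",s)
h=cv2.cvtColor(im,cv2.COLOR_RGB2HSV); M=cv2.inRange(h,(3,70,40),(16,230,230)); c=blob(im,(3,70,40),(16,230,230)); b=cv2.boundingRect(c); print(b)
print("near end y (expect -21.2):",np.round(cast([[258,b[1]+b[3]-.5]],.046,K,T)*1000,1))
for r in np.linspace(max(b[1],0)+8,b[1]+b[3]-8,3).astype(int):
    xs=np.where(M[r,180:345])[0]+180; P=cast([[xs.min()-.5,r],[xs.max()+.5,r]],.046,K,T)*1000; print(np.round(P.mean(0),1)[:2])
_,a=look("scene","pics/sc8.png")
cv2.imwrite("pics/m8.png",np.hstack([im[:, 80:430],cv2.resize(a[70:270,150:350],(384,384))])[...,::-1])
E
```

```text
t 24.12 tcp [540.5 -36.5 173.2] F [ 0.1 -0.5 -0.8] gap 58.3
[[-1.     0.013  0.003]
 [ 0.013  1.    -0.002]
 [-0.003 -0.001 -1.   ]]
(236, 29, 44, 180)
near end y (expect -21.2): [[540.6 -19.4  46. ]]
[ 541.2 -164.1]
[ 541.9 -100.5]
[540.  -26.7]
```

View pics/m8.png

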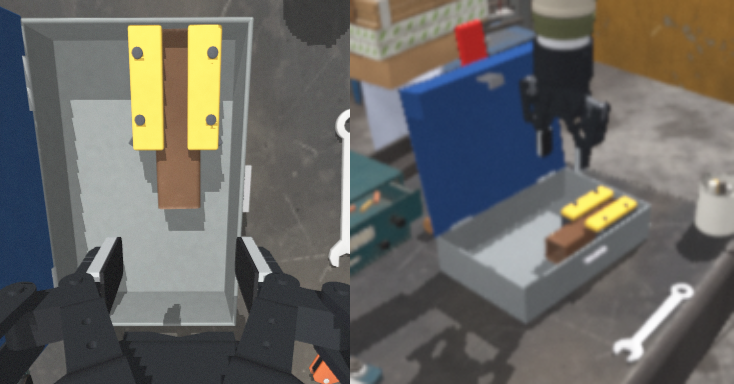

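The bar lies straight in the slot under both lips, its far end at the end wall and its near end at row 208. The lid is standing. I'll check the protrusion relative to the lips, since calibration error cancels there.

```bash
python3 - <<'E'
from h import *
im=rgb("pics/w8.png"); s=env.get_state(); K,T=cam("wrist",s)
h=cv2.cvtColor(im,cv2.COLOR_RGB2HSV); m=cv2.inRange(h,(22,120,120),(35,255,255))
for a,b in((205,246),(265,305)):
    ys=np.where(m[:,a:b].sum(1)>255*10)[0]; print(ys.min(),ys.max(),np.round(cast([[(a+b)/2,ys.min()-.5],[(a+b)/2,ys.max()+.5]],.057,K,T)[:,1]*1000,1))
M=cv2.inRange(h,(3,70,40),(16,230,230))
ys=np.where(M[150:,250:270].sum(1)>255*10)[0]+150; print("bar end",ys.max(),np.round(cast([[259,ys.max()+.5]],.046,K,T)[0]*1000,1))
for r in (200,203,205,207,209,211): print(r,im[r,258])
ys=np.where(M[:150,250:270].sum(1)>255*10)[0]; print("far end",ys.min(),np.round(cast([[259,ys.min()-.5]],.046,K,T)[0]*1000,1))
E
```

```text
25 149 [-169.6  -76.6]
25 149 [-169.   -75.8]
bar end 208 [538.7 -20.6  46. ]
200 [144 108  83]
203 [145 107  84]
205 [147 111  86]
207 [165 129 105]
209 [113 119 118]
211 [112 116 114]
far end 29 [ 536.6 -169.3   46. ]
```

```bash
python3 - <<'E'
from h import *
s=state(); print(np.abs(s["qvel"]).max())
print(env.hand_in())
E
```

```text
t 24.18 tcp [539.6 -36.5 171.3] F [-0.5  0.2 -0.7] gap 58.0
[[-1.     0.013  0.   ]
 [ 0.013  1.    -0.001]
 [-0.    -0.001 -1.   ]]
0.050206730018186464
the job is handed in; nothing more can be done
None
```

The job is done and handed in at about 24 s of robot time, with the robot clear of everything.

I lifted the paddle and swung the lid up. I then laid the bar in the open half, let go, and took it again about 22 mm from its end. From there I slid it under the lips until it stopped against the end wall.

**Last checks:**
- **Lid:** it stands at about 98° by the camera, before and after the bar work, and did not move once released.
- **Bar at the end wall:** it stopped where predicted (tool y -44.0 mm against -44 mm expected) and did not move further under a 15 N push.
- **Bar sticking out of the lips:** the picture gives 55.6 mm against the nominal 55 mm. My first reading of the bar's near end was 1.8 mm off; a second, stricter reading was 0.6 mm off. Both are within the 2 mm calibration error.
- **Forces:** the highest I read was about 15 N at the wrist, and the bar lies on the pocket line to within about 1 mm.
- **Bystanders:** I never touched the cup or the magnet. I did not measure the magnet again at the end; it was only partly in view in the last picture.

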